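# Find the heavy specimen mount and present it to the inverted microscope

## Robot

A 6-joint arm with a two-finger parallel gripper is mounted at the origin on the work surface. World frame = base frame: x ahead of the robot, y to its left, z up, the work surface at z = 0. Lengths are in mm, angles in rad, forces in N, time in s.
With the tool pointing down it reaches from about 275 to 1000 mm from the base axis. Payload 8.4 kg.
Tool frame: the origin (TCP) lies at the very end of the fingers, on their centre line; the grasp point (between the pads) lies 19 mm behind it (r.tcp_to_grasp is the distance from the TCP to the grasp point, in mm); z points along the fingers, y is the line along which they close (so a half turn about z gives the same grasp; the last joint's range is limited). The gripper opens to 85 mm and grips with 20 to 120 N. Pads are 22 mm wide; open, the fingers measure 114 mm over their backs; the gripper's body (76 mm by 85 mm) begins 54 mm behind the grasp point. The pads swing forward as they close: fully open they stand 13 mm farther back than shut.
Start: joints at [-1.264, 0.353, 1.633, -0, 1.155, -0.002], TCP at [189.946, -595.44, 231.281] pointing down, gripper open.
Joint ranges: [-2.63, 2.63], [-0.92, 2.1], [0.06, 2.66], [-1.3, 4.44], [0, 2.69], [-3.02, 3.02]. Speed limits (rad/s): [2.22, 2.22, 2.79, 3.14, 3.14, 3.14].

## Interface

Orientations are given as [roll, pitch, yaw] about the fixed x, y, z axes, in that order (R = Rz(yaw) Ry(pitch) Rx(roll)).
In Python, from rig import r gives the robot as it stands. The module is installed in compiled form; this text tells all that it offers.
- The arm moves only by the tool play_rows, never from a script. Its argument "rows" is a list of rows, each an object with "dp": the shift along the tool's x, y, z in units of 40 mm (1.0 is 40 mm), a list of three; "turn": the turn, a rotation vector about the tool's x, y, z in units of 6 degrees (1.0 is 6 degrees), a list of three; "fingers": the closure, from 0 (fully open) to 1 (shut). In form: [{"dp": [tx, ty, tz], "turn": [wx, wy, wz], "fingers": fingers}, ...]. A call has 1 to 5 rows; each row shifts and turns the commanded pose from where the row before left it, along the tool's axes as they then stand; what a row does not reach is not made up. A row lasts 1/12 s, in which the tool goes at most 41.7 mm and 7.16 degrees, less where a joint would pass 70% of its speed; a pose out of reach is approached as far as the arm can. A call is refused whole if a number of a shift passes 1 or a number of a turn 1, either way. A call with a gripper value outside its range is refused whole. The fingers move at their own pace and stop on an object; "force" is the grip in N (left out, the last holds). Time passes only in rows, so rows that do not move let the fingers close. It gives the time, the measured TCP pose, the force, the opening and the grip force at its end, in the units of the state.
- r.sense(): the state, without advancing time (a new reading comes with each control period).
- r.grab_frame(name): name is "scene" or "top" or "wrist"; returns a dict with "pixels" (480x640x3 uint8, red, green, blue), "fx", "fy", "cx", "cy" (pixels), "pose" (4x4, takes a point from camera to world coordinates). Camera axes: x right, y down, z forward; pixel columns grow to the right and rows downward; lengths in mm; the calibration is good to about 2 mm. A picture is of the moment at which its call begins. There is no depth.
- r.sign_off(): hands the job in; it is judged then, once.
The state is a dict: "clock": time; "qpos": joint angles; "qvel": joint speeds; "joint_efforts": joint torques, N m; "eef_pos": TCP position; "tcp_rot": TCP orientation; "contact_force": force on the tool from outside, world axes, zero at the start; "wrist_torque": the same for the moment, N m; "opening": opening from 0.0 (shut) to 1.0 (fully open); "grasp_force": force on a finger pad.
Only numpy, scipy, OpenCV 4.12 (cv2) and the standard library are available. Lean on these libraries where they do the work, as an engineer would, in place of code of your own. Each camera call takes 0.05 s, during which the arm holds its last target. There are 200 camera calls.

## Task

Swing the specimen clip on the microscope stage up and fully back so that the stage opening is free. The two black specimen mounts in the tray look alike, but one contains a tungsten specimen: lift each in turn clear of the tray to feel which is heavier, always setting a mount back upright in the tray before taking the other, and leave the lighter one standing there. Finish while holding the heavier one in the gripper, upright, still and centred over the stage opening, about 20 mm clear above the stage, and do not let it go; do not knock over either mount or disturb the other things on the bench.

Things in the scene. Friction and masses are not known exactly. Their poses are not given: they have to be found in the camera images.
- microscope: Inverted microscope, fixed, white with black knobs. Origin on the bench below the stage opening; z up, eyepieces at the -y end. Stage: black plate, x -100..100, y -78..97 mm, flat top at z = 215 mm, with a flush round bright insert of 100 mm diameter. Below the stage: foot, knobs and camera reach x = +-143 mm, the lamp reaches y = 182 mm at up to 165 mm height.
- stage_opening (a point): Centre of the 24 mm round opening in the stage insert, at the level of the stage's top face (215 mm above the bench); axes as the microscope's, z up.
- eyepieces (a point): Midpoint between the rims of the two eyepieces, 275 mm from the stage opening towards the microscope's -y, 360 mm above the bench. The binocular head fills the space from 118 mm beyond the opening out to here, 120 mm wide.
- clip (a joint): Angle of the specimen clip, a bright arm hinged on a small yoke on the stage. 0 = down: arm level, its rubber foot just over the middle of the stage opening. Grows as the arm is raised and swung over backwards, away from the opening; 1.57 = upright; stop at 2.1. Starts between 0 and 0.2. No spring: slight friction (0.04 N m, 0.5 N at the barrel) keeps it where it is left.
- clip_hinge (a point): Hinge axis of the clip, midway between the yoke's cheeks, 24 mm above the stage's top face, 64 mm from the opening towards the microscope's +y. The hinge axis runs along the microscope's x. The yoke is 21 mm wide (x), 12 mm deep, 30 mm high.
- clip_barrel (a point): Centre of the bright thumb barrel at the clip's free end: a cylinder of 13 mm diameter, 22 mm long, axis along the microscope's x, 84 mm from the hinge (clip down: 24 mm above the stage, 20 mm past the opening's centre towards the eyepieces). The clip's arm is 9 mm wide, 3 mm thick. The barrel can be pinched from above by its flat ends and turns between the pads.
- tray: Shallow bright steel tray, fixed to the bench, 170 mm (its x) by 250 mm (its y) outside, rim 14 mm high and 4 mm thick, lined with a white lint-free pad whose top is 6 mm above the bench. Origin at the centre of its underside, z up.
- mount_a: One of two outwardly identical specimen mounts: black resin puck, 40 mm diameter, 30 mm high, with a small bevel round its top edge, standing in the tray. Origin at the centre of its underside, z up. One of the two weighs 55 to 110 g, the other 185 to 280 g; either may be the heavier, and either may stand at either end of the tray.
- mount_b: The other of the two outwardly identical specimen mounts: black resin puck, 40 mm diameter, 30 mm high, with a small bevel round its top edge, standing in the tray. Origin at the centre of its underside, z up.
- lens_can: Bystander: capped objective can, grey with black cap, 46 mm diameter, 74 mm high; origin at the centre of its underside.
- slide_box: Bystander: closed white slide box, 88 x 103 x 33 mm; origin at the centre of its underside.
- dropper: Bystander: small closed amber bottle with black cap, 34 mm diameter, 75 mm high; origin at the centre of its underside.
There are look-alikes about, which are no part of the job. What is shaped like the mount_b but blue or green is not meant.

How it is judged:
By the outcome, as a careful person would: the job done as asked, in the order asked, and still so for the second after the job is handed in, while the arm keeps its last pose, push and grip.
It also fails if it takes over 72 s, if anything falls off the work surface, if the arm or the gripper's body presses on something with over 40 N, if the wrist force passes 120 N, or if a joint passes its speed limit or range.

## Working session

There is one attempt and no reset: what is moved stays moved. The work goes in short steps, Python scripts to look and compute and a tool call to move; the robot and the scene stay as the last step left them, time stands still between calls to the robot, and variables do not carry over. Pictures are saved under pics/ and viewed, at most 10 in all, crops included, and the job is handed in when it is done.

Besides the shell and the picture viewer there is one more tool, called after "Call:" as name(argument=value, ...) on one line, values as JSON. play_rows: Moves the arm, as the interface text tells. Its arguments: {"type":"object","properties":{"rows":{"type":"array"},"force":{"type":"number"}},"required":["rows"]}

```bash
mkdir -p pics; python3 - <<'E'
from rig import r
import cv2,numpy as np
np.set_printoptions(suppress=True,precision=3)
for n in("top","scene"):
    f=r.grab_frame(n);cv2.imwrite(f"pics/{n}0.png",f["pixels"][...,::-1]);print(n,f["fx"],f["fy"],f["cx"],f["cy"]);print(f["pose"])
print(r.sense(),r.tcp_to_grasp)
E
```

```text
top 454.091184553281 454.091184553281 321.3475399474121 239.03309039277934
[[   0.015   -0.989    0.144  415.698]
 [  -1.      -0.015    0.004    8.06 ]
 [  -0.002   -0.144   -0.99  1394.398]
 [   0.       0.       0.       1.   ]]
scene 595.3299022896198 595.3299022896198 332.1620982219256 241.41697639599008
[[  -0.032    0.673   -0.739 1715.99 ]
 [   0.999    0.029   -0.017   37.357]
 [   0.01    -0.739   -0.673 1255.332]
 [   0.       0.       0.       1.   ]]
{'clock': 0.1, 'qpos': array([-1.264,  0.354,  1.634,  0.   ,  1.155, -0.002]), 'qvel': array([ 0.   , -0.002, -0.002, -0.001,  0.001, -0.   ]), 'joint_efforts': array([ -0.   , -60.636, -34.282,  -0.   ,   0.004,   0.   ]), 'eef_pos': array([ 189.815, -595.03 ,  230.647]), 'tcp_rot': array([-3.14 , -0.   ,  0.309]), 'contact_force': array([-0.074, -1.009, -0.61 ]), 'wrist_torque': array([0.009, 0.037, 0.012]), 'grasp_force': 0.0, 'opening': 0.9962153007782518} 18.700000000000003
```

View pics/top0.png

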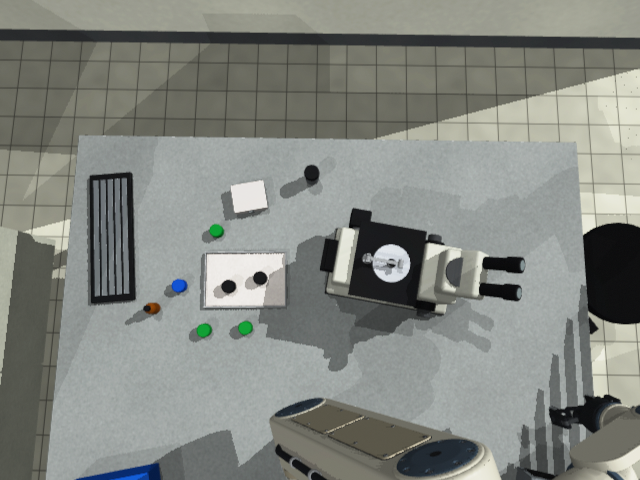

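View pics/scene0.png

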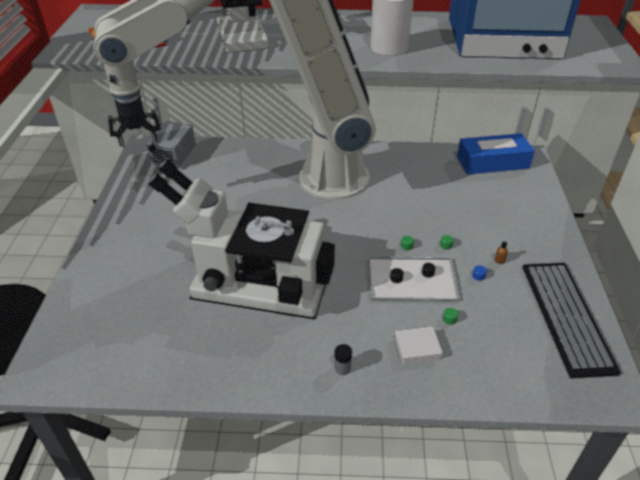

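The top view shows the mounts at about (229,287) and (260,278), the stage insert near (391,263), and the eyepieces to the right (world -y). I'll enlarge both areas.

```bash
python3 - <<'E'
import cv2,numpy as np
a=cv2.imread("pics/top0.png")
c=lambda x,y,w,h,s:cv2.resize(a[y:y+h,x:x+w],None,fx=s,fy=s,interpolation=cv2.INTER_CUBIC)
cv2.imwrite("pics/crop0.png",np.vstack([c(335,225,100,40+35,8)[:600]]))
cv2.imwrite("pics/crop1.png",c(195,245,100,70,8))
E
```

```text
(no output)
```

View pics/crop0.png

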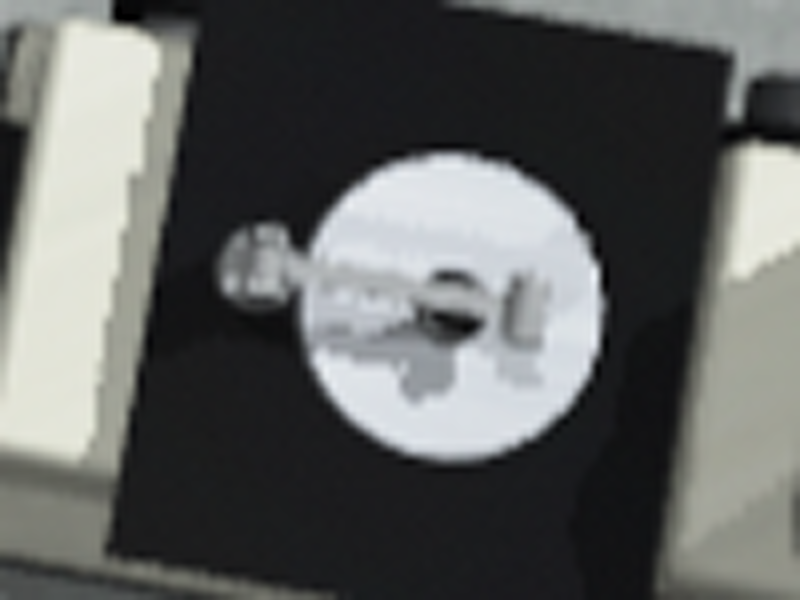

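View pics/crop1.png

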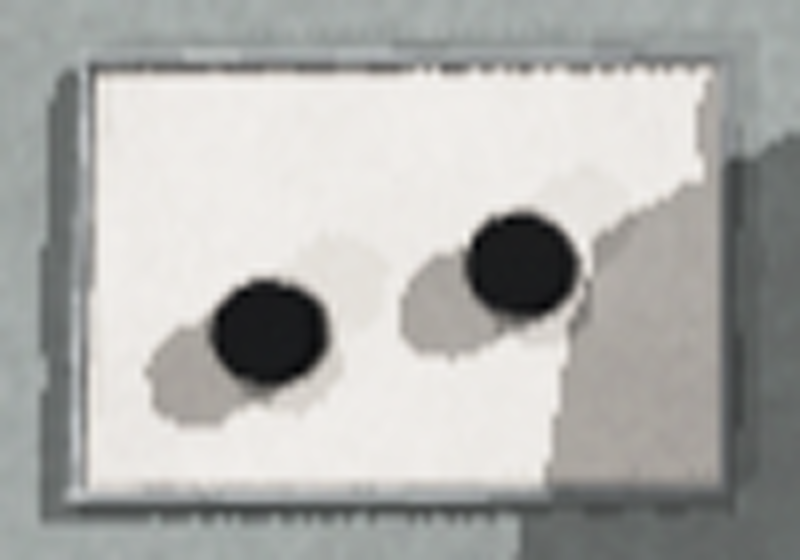

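Crop 0 shows the insert centre at crop (452,307), the yoke at (262,265) and the barrel at (525,310). Crop 1 shows the mounts at (270,332) and (521,265), well apart.

```bash
cat > h.py <<'E'
from rig import r
import numpy as np
from scipy.spatial.transform import Rotation as R
np.set_printoptions(suppress=True,precision=2)
def w(f,u,v,z):
    d=f["pose"][:3,:3]@[(u-f["cx"])/f["fx"],(v-f["cy"])/f["fy"],1]; o=f["pose"][:3,3]
    return (o+d*(z-o[2])/d[2])
def px(f,p):
    q=f["pose"][:3,:3].T@(np.array(p)-f["pose"][:3,3]); return np.array([f["fx"]*q[0]/q[2]+f["cx"],f["fy"]*q[1]/q[2]+f["cy"]])
def plan(p,rpy=None):
    """remaining shift (40mm) and turn (6deg) in tool axes"""
    s=r.sense(); A=R.from_euler('xyz',s["tcp_rot"])
    print("pos",s["eef_pos"],"rot",s["tcp_rot"],"clk",s["clock"],"op",s["opening"],"F",s["contact_force"],"q",s["qpos"])
    print("dp",A.inv().apply(np.array(p)-s["eef_pos"])/40)
    if rpy is not None: print("turn",np.degrees((A.inv()*R.from_euler('xyz',rpy)).as_rotvec())/6)
E
python3 - <<'E'
from h import *
f=r.grab_frame("top")
c=lambda x0,y0,x,y:(x0+(x+.5)/8-.5,y0+(y+.5)/8-.5)
s=lambda x,y,z:w(f,*c(335,225,x,y),z)
O=s(452,307,215);H=s(262,265,240);B=s(525,310,239);print("open",O,"hinge",H,"barrel",B)
print("edge angles");
for a,b in(((733,50),(655,600)),((200,20),(108,555)),((450,3),(733,50))):
    d=s(*b,215)-s(*a,215);print(np.degrees(np.arctan2(d[1],d[0])))
d=O-H;print("hinge dir",np.degrees(np.arctan2(d[1],d[0])))
for q in((270,332),(521,265)):print("mount",w(f,*c(195,245,*q),28))
for q in((80,55),(735,50),(740,510),(65,500)):print("tray",w(f,*c(195,245,*q),14))
E
```

```text
open [ 527.36 -169.46  215.  ] hinge [ 537.54 -105.18  240.  ] barrel [ 524.48 -189.11  239.  ]
edge angles
171.03729569118966
170.56896111907966
-98.76409212920858
hinge dir -98.99592288024284
mount [468.29 290.42  28.  ]
mount [494.74 197.25  28.  ]
tray [573.21 370.75  14.  ]
tray [578.86 120.14  14.  ]
tray [404.94 113.71  14.  ]
tray [404.83 367.61  14.  ]
```

```bash
python3 - <<'E'
from h import *
import cv2
a=cv2.imread("pics/scene0.png");cv2.imwrite("pics/crop2.png",cv2.resize(a[200:260,225:315],None,fx=8,fy=8,interpolation=cv2.INTER_CUBIC))
f=r.grab_frame("scene")
c=lambda p:(px(f,p)-[225,200]+.5)*8-.5
O=np.array([527.4,-169.5,215]);ey=np.array([.155,.988,0])
print("open",c(O),"hinge",c(O+64*ey+[0,0,24]))
for t in(0,.1,.2):print(t,c(O+(64-84*np.cos(t))*ey+[0,0,24+84*np.sin(t)]))
plan([524.3,-189.3,450],[np.pi,0,np.radians(81.1)])
E
```

```text
open [321.14 224.55] hinge [505.61 194.62]
0 [257.59 161.66]
0.1 [256.9  142.31]
0.2 [258.7  123.35]
pos [ 189.87 -595.16  230.84] rot [-3.14 -0.    0.31] clk 0.2 op 0.9968029107329462 F [-0.07  0.12  0.71] q [-1.26  0.35  1.63  0.    1.16 -0.  ]
dp [11.05 -7.13 -5.47]
turn [ -0.01  -0.   -10.57]
```

View pics/crop2.png

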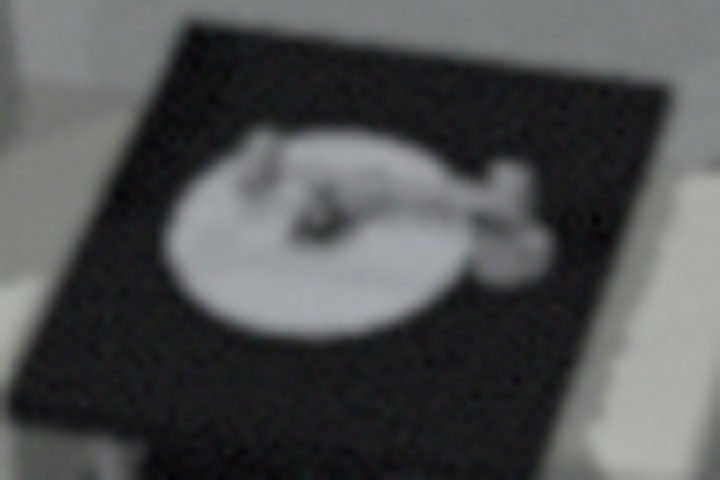

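Barrel at crop (262,162), insert centre (318,232): relative to the projection the clip is at about 0.03–0.05 rad. I'll rise and turn first.

Call:
play_rows(rows=[{"dp": [0,0,-1],"turn": [0,0,-1],"fingers": 0},{"dp": [0,0,-1],"turn": [0,0,-1],"fingers": 0},{"dp": [0,0,-1],"turn": [0,0,-1],"fingers": 0},{"dp": [0,0,-1],"turn": [0,0,-1],"fingers": 0},{"dp": [0,0,-1],"turn": [0,0,-1],"fingers": 0}])

```text
clock: 0.62
eef_pos: [189.8, -595.0, 433.2]
tcp_rot: [-3.141, -0.0, 0.838]
contact_force: [0.2, -1.2, -0.3]
opening: 0.996
grasp_force: 0.0
```

Call:
play_rows(rows=[{"dp": [0,0,-0.5],"turn": [0,0,-1],"fingers": 0},{"dp": [0,0,0],"turn": [0,0,-1],"fingers": 0},{"dp": [0,0,0],"turn": [0,0,-1],"fingers": 0},{"dp": [0,0,0],"turn": [0,0,-1],"fingers": 0},{"dp": [0,0,0],"turn": [0,0,-1],"fingers": 0}])

```text
clock: 1.03
eef_pos: [189.9, -595.4, 451.2]
tcp_rot: [-3.142, -0.0, 1.361]
contact_force: [0.3, -0.2, 0.3]
opening: 0.999
grasp_force: 0.0
```

Call:
play_rows(rows=[{"dp": [0.8,0.5,0],"turn": [0,0,-0.57],"fingers": 0},{"dp": [0.8,0.5,0],"turn": [0,0,0],"fingers": 0},{"dp": [0.8,0.5,0],"turn": [0,0,0],"fingers": 0},{"dp": [0.8,0.5,0],"turn": [0,0,0],"fingers": 0},{"dp": [0.8,0.5,0],"turn": [0,0,0],"fingers": 0}])

```text
clock: 1.45
eef_pos: [315.8, -452.8, 451.1]
tcp_rot: [-3.141, -0.0, 1.415]
contact_force: [0.8, -0.1, -0.3]
opening: 0.998
grasp_force: 0.0
```

Call:
play_rows(rows=[{"dp": [0.8,0.5,0],"turn": [0,0,0],"fingers": 0},{"dp": [0.8,0.5,0],"turn": [0,0,0],"fingers": 0},{"dp": [0.8,0.5,0],"turn": [0,0,0],"fingers": 0},{"dp": [0.8,0.5,0],"turn": [0,0,0],"fingers": 0},{"dp": [0.8,0.5,0],"turn": [0,0,0],"fingers": 0}])

```text
clock: 1.87
eef_pos: [439.4, -310.0, 451.3]
tcp_rot: [3.142, 0.0, 1.416]
contact_force: [-0.1, -0.4, -0.3]
opening: 1.001
grasp_force: 0.0
```

```bash
python3 -c "
from h import *
plan([524.3,-189.3,223],[np.pi,0,np.radians(81.1)])"
```

```text
pos [ 439.43 -310.02  451.27] rot [3.14 0.   1.42] clk 1.8667 op 1.0011186756352906 F [-0.15 -0.45 -0.35] q [-0.62  0.08  1.51 -0.    1.55 -0.46]
dp [3.31 1.63 5.71]
turn [0. 0. 0.]
```

Call:
play_rows(rows=[{"dp": [0.83,0.41,0],"turn": [0,0,0],"fingers": 0},{"dp": [0.83,0.41,0],"turn": [0,0,0],"fingers": 0},{"dp": [0.83,0.41,0],"turn": [0,0,0],"fingers": 0},{"dp": [0.82,0.4,0.5],"turn": [0,0,0],"fingers": 0},{"dp": [0,0,0.9],"turn": [0,0,0],"fingers": 0}])

```text
clock: 2.28
eef_pos: [528.1, -186.8, 398.1]
tcp_rot: [3.134, -0.001, 1.42]
contact_force: [0.3, -0.4, -0.2]
opening: 0.998
grasp_force: 0.0
```

Call:
play_rows(rows=[{"dp": [0,0,0.9],"turn": [0,0,0],"fingers": 0},{"dp": [0,0,0.7],"turn": [0,0,0],"fingers": 0},{"dp": [0,0,0],"turn": [0,0,0],"fingers": 0}])

```text
clock: 2.53
eef_pos: [520.7, -189.5, 325.3]
tcp_rot: [-3.132, -0.002, 1.416]
contact_force: [-1.7, 0.8, -0.7]
opening: 1.001
grasp_force: 0.0
```

```bash
python3 - <<'E'
from h import *
import cv2
f=r.grab_frame("wrist");cv2.imwrite("pics/wr1.png",f["pixels"][...,::-1])
print(f["pose"],f["fx"],f["cx"],f["cy"])
O=np.array([527.4,-169.5,215]);ey=np.array([.155,.988,0])
print("open",px(f,O),"hinge",px(f,O+64*ey+[0,0,24]))
for t in(0,.1,.2):print(t,px(f,O+(64-84*np.cos(t))*ey+[0,0,24+84*np.sin(t)]))
plan([524.3,-189.3,223],[np.pi,0,np.radians(81.1)])
E
```

```text
[[   0.99   -0.14   -0.06  533.52]
 [  -0.15   -0.94   -0.3  -111.6 ]
 [  -0.01    0.31   -0.95  469.09]
 [   0.      0.      0.      1.  ]] 380.7618768649643 323.24161707552224 237.77708671081868
open [331.38 203.48] hinge [332.67 102.96]
0 [331.5  242.58]
0.1 [331.65 246.31]
0.2 [331.81 248.94]
pos [ 521.96 -190.21  328.77] rot [-3.14 -0.    1.42] clk 2.5833 op 0.9986782888799649 F [-0.45  0.15  1.13] q [-0.35  0.17  1.66 -0.    1.32 -0.2 ]
dp [0.03 0.07 2.64]
turn [-0.05 -0.01  0.01]
```

View pics/wr1.png

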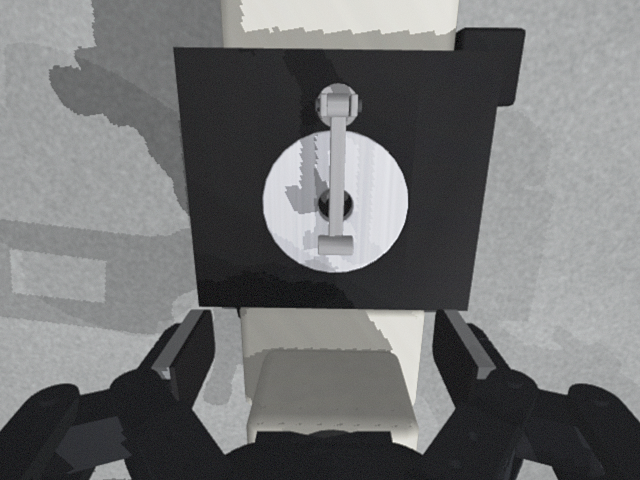

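Insert centre (336,202), barrel (336,245), hinge (339,104): about 3 mm further along the microscope's x than projected, and clip angle about 0.08. I'll split the difference and descend.

Call:
play_rows(rows=[{"dp": [0.03,0.11,0.87],"turn": [0,0,0],"fingers": 0},{"dp": [0,0,0.9],"turn": [0,0,0],"fingers": 0},{"dp": [0,0,0.6],"turn": [0,0,0],"fingers": 0},{"dp": [0,0,0.2],"turn": [0,0,0],"fingers": 0.3},{"dp": [0,0,0],"turn": [0,0,0],"fingers": 0.5}], force=20)

```text
clock: 3.0
eef_pos: [528.0, -190.7, 228.5]
tcp_rot: [-3.14, -0.0, 1.415]
contact_force: [-0.4, 0.4, 0.1]
opening: 0.749
grasp_force: 0.0
```

Call:
play_rows(rows=[{"dp": [0,0,0],"turn": [0,0,0],"fingers": 0.6},{"dp": [0,0,0],"turn": [0,0,0],"fingers": 0.6},{"dp": [0,0,0],"turn": [0,0,0],"fingers": 0.6}])

```text
clock: 3.25
eef_pos: [529.3, -191.0, 230.8]
tcp_rot: [3.138, 0.001, 1.415]
contact_force: [0.0, -0.2, 0.4]
opening: 0.395
grasp_force: 0.0
```

```bash
python3 -c "
from h import *
plan([525.8,-189.2,226],[np.pi,0,np.radians(81.1)])"
```

```text
pos [ 529.3  -191.    230.77] rot [3.14 0.   1.42] clk 3.25 op 0.39520314076355906 F [ 0.01 -0.25  0.36] q [-0.35  0.26  1.77  0.    1.11 -0.19]
dp [ 0.03 -0.09  0.12]
turn [0.03 0.01 0.  ]
```

Call:
play_rows(rows=[{"dp": [0.03,-0.08,0.1],"turn": [0,0,0],"fingers": 0.65},{"dp": [0,0,0],"turn": [0,0,0],"fingers": 0.8},{"dp": [0,0,0],"turn": [0,0,0],"fingers": 0.9},{"dp": [0,0,0],"turn": [0,0,0],"fingers": 0.9},{"dp": [0,0,0],"turn": [0,0,0],"fingers": 0.9}], force=20)

```text
clock: 3.67
eef_pos: [527.1, -189.2, 225.7]
tcp_rot: [3.137, 0.001, 1.416]
contact_force: [7.0, -1.2, 0.6]
opening: 0.25
grasp_force: 23.8
```

```bash
python3 -c "
from h import *
plan([525.8,-189.2,226],[np.pi,0,np.radians(81.1)]);print(r.sense()['grasp_force'])"
```

```text
pos [ 527.05 -189.2   225.66] rot [3.14 0.   1.42] clk 3.6667 op 0.24966421193083985 F [ 7.05 -1.2   0.6 ] q [-0.35  0.26  1.78  0.    1.1  -0.19]
dp [-0.   -0.03 -0.01]
turn [0.05 0.01 0.  ]
23.809014558792114
```

Pinched. The +7 N sideways force says the microscope sits about 2.5 mm further along +x than I had it, which matches the wrist view. Now the arc.

Call:
play_rows(rows=[{"dp": [0.075,0.03,-0.413],"turn": [0,0,0],"fingers": 0.9},{"dp": [0.155,0,-0.389],"turn": [0,0,0],"fingers": 0.9},{"dp": [0.23,0,-0.351],"turn": [0,0,0],"fingers": 0.9},{"dp": [0.295,0,-0.298],"turn": [0,0,0],"fingers": 0.9},{"dp": [0,0,0],"turn": [0,0,0],"fingers": 0.9}])

```text
clock: 4.08
eef_pos: [532.4, -159.0, 285.5]
tcp_rot: [3.137, 0.001, 1.416]
contact_force: [1.0, -6.4, 5.5]
opening: 0.247
grasp_force: 23.7
```

```bash
python3 -c "
from h import *
plan([525.8+30.2*.155+1.2,-189.2+30.2*.988,226+58],[np.pi,0,np.radians(81.1)]);print(r.sense()['grasp_force'])"
```

```text
pos [ 532.39 -159.    285.53] rot [3.14 0.   1.42] clk 4.0833 op 0.24651997184587326 F [ 1.   -6.4   5.47] q [-0.29  0.19  1.72 -0.    1.22 -0.14]
dp [-0.01 -0.02  0.04]
turn [0.05 0.01 0.01]
23.687692880630493
```

Call:
play_rows(rows=[{"dp": [0.33,0,-0.25],"turn": [0,0,0],"fingers": 0.9},{"dp": [0.388,0,-0.16],"turn": [0,0,0],"fingers": 0.9},{"dp": [0.412,0,-0.08],"turn": [0,0,0],"fingers": 0.9},{"dp": [0.419,0,0.004],"turn": [0,0,0],"fingers": 0.9},{"dp": [0,0,0],"turn": [0,0,0],"fingers": 0.9}])

```text
clock: 4.5
eef_pos: [542.8, -96.6, 303.8]
tcp_rot: [3.136, -0.001, 1.417]
contact_force: [3.2, -0.7, 12.9]
opening: 0.247
grasp_force: 19.7
```

Call:
play_rows(rows=[{"dp": [0.41,0,0.087],"turn": [0,0,0],"fingers": 0.9},{"dp": [0.38,0,0.17],"turn": [0,0,0],"fingers": 0.9},{"dp": [0.04,0,0.025],"turn": [0,0,0],"fingers": 0.9},{"dp": [0,0,0],"turn": [0,0,0],"fingers": 0.9}])

```text
clock: 4.83
eef_pos: [548.2, -63.9, 292.2]
tcp_rot: [3.135, -0.002, 1.417]
contact_force: [5.5, 3.5, 12.1]
opening: 0.25
grasp_force: 21.2
```

```bash
python3 -c "
from h import *
s=r.sense();H=np.array([530.4+64*.155,-170+64*.988,239]);g=s['eef_pos']+[0,0,18.7]-H;y=g@[.155,.988,0]
print(s['grasp_force'],y,g[2],np.hypot(y,g[2]),np.arctan2(g[2],-y))
plan([0,0,0])"
```

```text
21.174945831298828 43.5993843161386 71.93513493069122 84.11640714059953 2.115683959881756
pos [548.2  -63.88 292.24] rot [ 3.14 -0.    1.42] clk 4.8333 op 0.25020745036062086 F [ 5.48  3.54 12.14] q [-0.12  0.18  1.73  0.    1.23  0.03]
dp [ -0.54 -13.83   7.22]
```

Clip is at 2.1. Release, rise, and go over to the near mount.

Call:
play_rows(rows=[{"dp": [0,0,0],"turn": [0,0,0],"fingers": 0.6},{"dp": [0,0,0],"turn": [0,0,0],"fingers": 0.5},{"dp": [0,0,0],"turn": [0,0,0],"fingers": 0.45},{"dp": [0,0,-0.3],"turn": [0,0,0],"fingers": 0.4},{"dp": [0,0,-0.9],"turn": [0,0,0],"fingers": 0.3}])

```text
clock: 5.25
eef_pos: [542.6, -65.0, 334.6]
tcp_rot: [-3.132, 0.0, 1.415]
contact_force: [0.5, -0.8, -0.9]
opening: 0.694
grasp_force: 0.0
```

Call:
play_rows(rows=[{"dp": [0.3,-0.1,-0.8],"turn": [0,0,0],"fingers": 0.3},{"dp": [0.8,-0.3,0],"turn": [0,0,0],"fingers": 0.3},{"dp": [0.8,-0.3,0],"turn": [0,0,0],"fingers": 0.3},{"dp": [0.8,-0.3,0],"turn": [0,0,0],"fingers": 0.3},{"dp": [0.8,-0.3,0],"turn": [0,0,0],"fingers": 0.3}])

```text
clock: 5.67
eef_pos: [515.2, 82.2, 371.5]
tcp_rot: [3.141, -0.0, 1.415]
contact_force: [0.9, 0.5, -0.6]
opening: 0.698
grasp_force: 0.0
```

Call:
play_rows(rows=[{"dp": [0.8,-0.3,0.3],"turn": [0,0,0],"fingers": 0.3},{"dp": [0.8,-0.3,0.8],"turn": [0,0,0],"fingers": 0.3},{"dp": [0.8,-0.3,0.9],"turn": [0,0,0],"fingers": 0.3},{"dp": [0.3,-0.1,0.9],"turn": [0,0,0],"fingers": 0.3},{"dp": [0,0,0.9],"turn": [0,0,0],"fingers": 0.3}])

```text
clock: 6.08
eef_pos: [494.6, 187.6, 227.7]
tcp_rot: [3.14, -0.002, 1.418]
contact_force: [0.8, -0.6, -0.2]
opening: 0.699
grasp_force: 0.0
```

Call:
play_rows(rows=[{"dp": [0,0,0.5],"turn": [0,0,0],"fingers": 0.3},{"dp": [0,0,0],"turn": [0,0,0],"fingers": 0.3},{"dp": [0,0,0],"turn": [0,0,0],"fingers": 0.3},{"dp": [0,0,0],"turn": [0,0,0],"fingers": 0.3}])

```text
clock: 6.42
eef_pos: [496.0, 185.2, 209.8]
tcp_rot: [3.14, -0.001, 1.415]
contact_force: [-0.3, 0.4, 0.9]
opening: 0.701
grasp_force: 0.0
```

```bash
python3 - <<'E'
from h import *
import cv2
f=r.grab_frame("wrist");cv2.imwrite("pics/wr2.png",f["pixels"][...,::-1])
for p in([494.7,197.2,36],[468.3,290.4,36]):print(px(f,p))
plan([494.7,197.2,9],[np.pi,0,np.radians(81.1)])
m=cv2.inRange(f["pixels"],(0,0,0),(60,60,60))
n,l,st,ce=cv2.connectedComponentsWithStats(m)
for i in range(1,n):
    if st[i,4]>800:print(st[i],ce[i])
E
```

```text
[320.31 197.  ]
[267.79  85.43]
pos [496.27 185.24 210.13] rot [ 3.14 -0.    1.42] clk 6.4667 op 0.7027434005013589 F [0.38 0.45 0.7 ] q [0.35 0.23 1.86 0.   1.05 0.51]
dp [ 0.28 -0.1   5.03]
turn [ 0.03 -0.01 -0.  ]
[ 246   59   52   54 2174] [271.47  85.98]
[ 301  171   46   50 1761] [323.25 195.64]
[    0   299   640   181 55661] [328.47 422.82]
```

View pics/wr2.png

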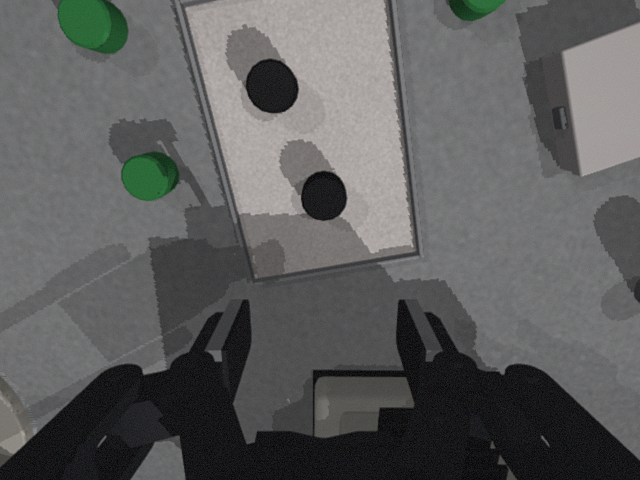

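The mounts are at (271,86) and (323,196), both upright and dark. I'll project them through the wrist camera.

```bash
python3 - <<'E'
from h import *
f=r.grab_frame("wrist")
for p in((324,196),(272,86.3)):print(w(f,*p,30))
q=w(f,324,196,30)
plan([q[0],q[1],70],[np.pi,0,np.radians(81.1)])
E
```

```text
[498.16 196.37  30.  ]
[471.12 289.93  30.  ]
pos [496.26 185.21 210.13] rot [ 3.14 -0.    1.42] clk 6.5167 op 0.7005514692165035 F [ 0.54 -0.31  1.13] q [0.35 0.23 1.86 0.   1.05 0.51]
dp [ 0.28 -0.01  3.5 ]
turn [ 0.03 -0.02 -0.  ]
```

Call:
play_rows(rows=[{"dp": [0.28,0,0.8],"turn": [0,0,0],"fingers": 0.3},{"dp": [0,0,0.9],"turn": [0,0,0],"fingers": 0.3},{"dp": [0,0,0.9],"turn": [0,0,0],"fingers": 0.3},{"dp": [0,0,0.9],"turn": [0,0,0],"fingers": 0.3},{"dp": [0,0,0],"turn": [0,0,0],"fingers": 0.3}])

```text
clock: 6.93
eef_pos: [493.8, 194.8, 63.7]
tcp_rot: [-3.135, 0.004, 1.415]
contact_force: [-1.8, 0.2, -0.2]
opening: 0.7
grasp_force: 0.0
```

Call:
play_rows(rows=[{"dp": [0,0,0.5],"turn": [0,0,0],"fingers": 0.3},{"dp": [0,0,0.5],"turn": [0,0,0],"fingers": 0.3},{"dp": [0,0,0.4],"turn": [0,0,0],"fingers": 0.3},{"dp": [0,0,0],"turn": [0,0,0],"fingers": 0.3},{"dp": [0,0,0],"turn": [0,0,0],"fingers": 0.3}])

```text
clock: 7.35
eef_pos: [497.7, 196.4, 13.7]
tcp_rot: [3.141, -0.001, 1.415]
contact_force: [-0.6, -0.4, -0.2]
opening: 0.7
grasp_force: 0.0
```

```bash
python3 -c "
from h import *
plan([498.2,196.4,9],[np.pi,0,np.radians(81.1)])"
```

```text
pos [497.68 196.38  13.69] rot [ 3.14 -0.    1.42] clk 7.35 op 0.6999204305375467 F [-0.55 -0.38 -0.18] q [0.37 0.52 1.97 0.   0.65 0.53]
dp [0.   0.01 0.12]
turn [ 0.01 -0.01 -0.  ]
```

Call:
play_rows(rows=[{"dp": [0,0.01,0.1],"turn": [0,0,0],"fingers": 0.4},{"dp": [0,0,0],"turn": [0,0,0],"fingers": 0.5},{"dp": [0,0,0],"turn": [0,0,0],"fingers": 0.7},{"dp": [0,0,0],"turn": [0,0,0],"fingers": 0.7},{"dp": [0,0,0],"turn": [0,0,0],"fingers": 0.7}], force=35)

```text
clock: 7.77
eef_pos: [498.2, 196.4, 9.6]
tcp_rot: [3.139, -0.001, 1.416]
contact_force: [0.8, -1.7, 6.6]
opening: 0.46
grasp_force: 34.9
```

Call:
play_rows(rows=[{"dp": [0,0,0],"turn": [0,0,0],"fingers": 0.7},{"dp": [0,0,-0.3],"turn": [0,0,0],"fingers": 0.7},{"dp": [0,0,-0.6],"turn": [0,0,0],"fingers": 0.7},{"dp": [0,0,-0.6],"turn": [0,0,0],"fingers": 0.7},{"dp": [0,0,-0.2],"turn": [0,0,0],"fingers": 0.7}])

```text
clock: 8.18
eef_pos: [498.6, 196.7, 79.8]
tcp_rot: [3.138, -0.002, 1.416]
contact_force: [1.1, -0.2, -2.2]
opening: 0.46
grasp_force: 36.4
```

Call:
play_rows(rows=[{"dp": [0,0,0],"turn": [0,0,0],"fingers": 0.7},{"dp": [0,0,0],"turn": [0,0,0],"fingers": 0.7},{"dp": [0,0,0],"turn": [0,0,0],"fingers": 0.7},{"dp": [0,0,0],"turn": [0,0,0],"fingers": 0.7},{"dp": [0,0,0],"turn": [0,0,0],"fingers": 0.7}])

```text
clock: 8.6
eef_pos: [496.3, 195.8, 74.9]
tcp_rot: [-3.14, 0.001, 1.416]
contact_force: [-0.4, 0.7, -2.0]
opening: 0.457
grasp_force: 36.4
```

```bash
cat >> h.py <<'E'
def weigh(n=20):
    F=[]
    for _ in range(n): r.grab_frame("top"); s=r.sense(); F.append(np.r_[s["contact_force"],s["joint_efforts"][1:3]])
    F=np.array(F);print("mean",F.mean(0),"sem",F.std(0)/n**.5,"grip",s["grasp_force"],s["opening"],s["eef_pos"],s["qpos"])
E
python3 -c "
from h import *
weigh()"
```

```text
mean [  0.16   0.11  -2.26 -56.25 -24.88] sem [0.09 0.1  0.11 0.02 0.01] grip 36.38883935753256 0.4547589283659916 [497.01 196.06  75.99] [0.37 0.42 1.95 0.   0.77 0.53]
```

About 2.26 N, so this one seems heavy. I'll set it back and weigh the other.

Call:
play_rows(rows=[{"dp": [0,0,0.6],"turn": [0,0,0],"fingers": 0.7},{"dp": [0,0,0.5],"turn": [0,0,0],"fingers": 0.7},{"dp": [0,0,0.3],"turn": [0,0,0],"fingers": 0.7},{"dp": [0,0,0.1],"turn": [0,0,0],"fingers": 0.7},{"dp": [0,0,0],"turn": [0,0,0],"fingers": 0.7}])

```text
clock: 10.02
eef_pos: [496.3, 195.8, 15.1]
tcp_rot: [-3.14, 0.001, 1.416]
contact_force: [0.5, 0.4, -2.1]
opening: 0.459
grasp_force: 37.0
```

Call:
play_rows(rows=[{"dp": [0,0,0],"turn": [0,0,0],"fingers": 0.7},{"dp": [0,0,0],"turn": [0,0,0],"fingers": 0.7},{"dp": [0,0,0],"turn": [0,0,0],"fingers": 0.7}])

```text
clock: 10.27
eef_pos: [497.7, 196.3, 16.9]
tcp_rot: [3.14, -0.001, 1.416]
contact_force: [0.0, 0.1, -2.7]
opening: 0.457
grasp_force: 37.0
```

```bash
python3 -c "
from h import *
plan([498.2,196.4,9.6],[np.pi,0,np.radians(81.1)])"
```

```text
pos [497.7  196.34  16.91] rot [ 3.14 -0.    1.42] clk 10.2667 op 0.45722695037267524 F [ 0.02  0.06 -2.69] q [ 0.37  0.52  1.97 -0.    0.65  0.53]
dp [0.   0.01 0.18]
turn [ 0.01 -0.01  0.  ]
```

Call:
play_rows(rows=[{"dp": [0,0,0.1],"turn": [0,0,0],"fingers": 0.7},{"dp": [0,0,0.06],"turn": [0,0,0],"fingers": 0.7},{"dp": [0,0,0],"turn": [0,0,0],"fingers": 0.7},{"dp": [0,0,0],"turn": [0,0,0],"fingers": 0.7},{"dp": [0,0,0],"turn": [0,0,0],"fingers": 0.7}])

```text
clock: 10.68
eef_pos: [497.3, 196.2, 9.7]
tcp_rot: [3.141, -0.0, 1.416]
contact_force: [-0.1, 0.2, -0.2]
opening: 0.461
grasp_force: 37.2
```

```bash
python3 -c "
from h import *
plan([498.2,196.4,9.6],[np.pi,0,np.radians(81.1)])"
```

```text
pos [497.34 196.17   9.68] rot [ 3.14 -0.    1.42] clk 10.6833 op 0.461493346161792 F [-0.1   0.23 -0.17] q [ 0.37  0.53  1.97 -0.    0.64  0.53]
dp [0.01 0.02 0.  ]
turn [ 0.01 -0.    0.  ]
```

Call:
play_rows(rows=[{"dp": [0,0,0],"turn": [0,0,0],"fingers": 0.5},{"dp": [0,0,0],"turn": [0,0,0],"fingers": 0.4},{"dp": [0,0,0],"turn": [0,0,0],"fingers": 0.35},{"dp": [0,0,-0.4],"turn": [0,0,0],"fingers": 0.3},{"dp": [0,0,-0.6],"turn": [0,0,0],"fingers": 0.3}])

```text
clock: 11.1
eef_pos: [495.3, 195.4, 48.2]
tcp_rot: [-3.138, 0.002, 1.416]
contact_force: [-0.2, 0.3, 0.4]
opening: 0.701
grasp_force: 0.0
```

Call:
play_rows(rows=[{"dp": [0,0,-0.6],"turn": [0,0,0],"fingers": 0.3},{"dp": [0.7,-0.3,-0.2],"turn": [0,0,0],"fingers": 0.3},{"dp": [0.8,-0.4,0],"turn": [0,0,0],"fingers": 0.3},{"dp": [0.7,-0.3,0],"turn": [0,0,0],"fingers": 0.3},{"dp": [0,0,0],"turn": [0,0,0],"fingers": 0.3}])

```text
clock: 11.52
eef_pos: [470.6, 293.5, 82.3]
tcp_rot: [3.14, -0.003, 1.418]
contact_force: [0.4, 0.3, -0.1]
opening: 0.7
grasp_force: 0.0
```

Call:
play_rows(rows=[{"dp": [0,0,0],"turn": [0,0,0],"fingers": 0.3},{"dp": [0,0,0],"turn": [0,0,0],"fingers": 0.3},{"dp": [0,0,0],"turn": [0,0,0],"fingers": 0.3}])

```text
clock: 11.77
eef_pos: [471.0, 288.2, 81.4]
tcp_rot: [-3.141, 0.001, 1.415]
contact_force: [-0.0, 0.5, 0.8]
opening: 0.698
grasp_force: 0.0
```

```bash
python3 -c "
from h import *
weigh(12)
plan([471.1,290,9.6],[np.pi,0,np.radians(81.1)])"
```

```text
mean [ -0.15  -0.12  -0.09 -56.96 -25.13] sem [0.14 0.1  0.13 0.   0.01] grip 0.0 0.6998787859208302 [471.15 289.16  81.6 ] [0.55 0.43 1.91 0.   0.8  0.7 ]
pos [471.15 289.16  81.6 ] rot [ 3.14 -0.    1.42] clk 12.3667 op 0.6998787859208302 F [ 0.29  0.54 -0.67] q [0.55 0.43 1.91 0.   0.8  0.7 ]
dp [ 0.02 -0.    1.8 ]
turn [ 0. -0.  0.]
```

Call:
play_rows(rows=[{"dp": [0.02,0,0.5],"turn": [0,0,0],"fingers": 0.3},{"dp": [0,0,0.5],"turn": [0,0,0],"fingers": 0.3},{"dp": [0,0,0.5],"turn": [0,0,0],"fingers": 0.3},{"dp": [0,0,0.2],"turn": [0,0,0],"fingers": 0.3},{"dp": [0,0,0.08],"turn": [0,0,0],"fingers": 0.3}])

```text
clock: 12.78
eef_pos: [470.3, 289.4, 9.0]
tcp_rot: [-3.14, 0.002, 1.416]
contact_force: [0.6, -0.5, -0.4]
opening: 0.701
grasp_force: 0.0
```

Call:
play_rows(rows=[{"dp": [0,0,0],"turn": [0,0,0],"fingers": 0.3},{"dp": [0,0,0],"turn": [0,0,0],"fingers": 0.3},{"dp": [0,0,0],"turn": [0,0,0],"fingers": 0.3}])

```text
clock: 13.03
eef_pos: [471.9, 290.4, 11.4]
tcp_rot: [3.14, -0.001, 1.416]
contact_force: [-0.4, 0.3, -0.3]
opening: 0.701
grasp_force: 0.0
```

```bash
python3 -c "
from h import *
plan([471.1,290,9.6],[np.pi,0,np.radians(81.1)])"
```

```text
pos [471.91 290.4   11.38] rot [ 3.14 -0.    1.42] clk 13.0333 op 0.7005228651279821 F [-0.44  0.3  -0.35] q [ 0.55  0.55  1.93 -0.    0.66  0.7 ]
dp [-0.01 -0.02  0.04]
turn [ 0.01 -0.01  0.  ]
```

Call:
play_rows(rows=[{"dp": [0,-0.02,0.03],"turn": [0,0,0],"fingers": 0.4},{"dp": [0,0,0],"turn": [0,0,0],"fingers": 0.5},{"dp": [0,0,0],"turn": [0,0,0],"fingers": 0.7},{"dp": [0,0,0],"turn": [0,0,0],"fingers": 0.7},{"dp": [0,0,0],"turn": [0,0,0],"fingers": 0.7}])

```text
clock: 13.45
eef_pos: [470.7, 290.3, 9.9]
tcp_rot: [3.141, -0.001, 1.416]
contact_force: [-1.2, -0.5, 5.7]
opening: 0.455
grasp_force: 35.1
```

Call:
play_rows(rows=[{"dp": [0,0,0],"turn": [0,0,0],"fingers": 0.7},{"dp": [0,0,-0.3],"turn": [0,0,0],"fingers": 0.7},{"dp": [0,0,-0.6],"turn": [0,0,0],"fingers": 0.7},{"dp": [0,0,-0.5],"turn": [0,0,0],"fingers": 0.7},{"dp": [0,0,-0.2],"turn": [0,0,0],"fingers": 0.7}])

```text
clock: 13.87
eef_pos: [471.6, 290.8, 76.2]
tcp_rot: [3.139, -0.002, 1.416]
contact_force: [0.9, -0.5, -1.0]
opening: 0.446
grasp_force: 35.5
```

Call:
play_rows(rows=[{"dp": [0,0,0],"turn": [0,0,0],"fingers": 0.7},{"dp": [0,0,0],"turn": [0,0,0],"fingers": 0.7},{"dp": [0,0,0],"turn": [0,0,0],"fingers": 0.7},{"dp": [0,0,0],"turn": [0,0,0],"fingers": 0.7},{"dp": [0,0,0],"turn": [0,0,0],"fingers": 0.7}])

```text
clock: 14.28
eef_pos: [469.8, 289.7, 72.2]
tcp_rot: [-3.14, 0.001, 1.416]
contact_force: [-0.4, -0.2, -1.7]
opening: 0.451
grasp_force: 35.5
```

```bash
python3 -c "
from h import *
weigh(16)
plan([471.1,290,10.5],[np.pi,0,np.radians(81.1)])"
```

```text
mean [  0.11   0.05  -1.01 -57.81 -24.87] sem [0.17 0.14 0.15 0.02 0.01] grip 35.47484383452684 0.4502454329661536 [470.48 290.13  73.22] [0.55 0.44 1.91 0.   0.79 0.7 ]
pos [470.48 290.13  73.22] rot [ 3.14 -0.    1.42] clk 15.0833 op 0.4502454329661536 F [-0.36 -0.32 -0.55] q [0.55 0.44 1.91 0.   0.79 0.7 ]
dp [-0.    0.02  1.57]
turn [ 0. -0.  0.]
```

1.0 N against 2.2 N: the first mount is the heavier one. Setting this one back.

Call:
play_rows(rows=[{"dp": [0,0,0.6],"turn": [0,0,0],"fingers": 0.7},{"dp": [0,0,0.5],"turn": [0,0,0],"fingers": 0.7},{"dp": [0,0,0.25],"turn": [0,0,0],"fingers": 0.7},{"dp": [0,0,0.08],"turn": [0,0,0],"fingers": 0.7},{"dp": [0,0,0],"turn": [0,0,0],"fingers": 0.7}])

```text
clock: 15.5
eef_pos: [470.0, 289.8, 15.4]
tcp_rot: [-3.14, 0.001, 1.416]
contact_force: [0.6, 0.2, -1.5]
opening: 0.451
grasp_force: 35.6
```

Call:
play_rows(rows=[{"dp": [0,0,0],"turn": [0,0,0],"fingers": 0.7},{"dp": [0,0,0],"turn": [0,0,0],"fingers": 0.7},{"dp": [0,0,0],"turn": [0,0,0],"fingers": 0.7},{"dp": [0,0,0],"turn": [0,0,0],"fingers": 0.7},{"dp": [0,0,0],"turn": [0,0,0],"fingers": 0.7}])

```text
clock: 15.92
eef_pos: [470.7, 290.3, 16.6]
tcp_rot: [3.141, -0.001, 1.416]
contact_force: [0.2, 0.5, -1.0]
opening: 0.45
grasp_force: 35.6
```

```bash
python3 -c "
from h import *
plan([471.1,290,9.7],[np.pi,0,np.radians(81.1)])"
```

```text
pos [470.75 290.29  16.55] rot [ 3.14 -0.    1.42] clk 15.9167 op 0.4504339397147735 F [ 0.18  0.51 -0.95] q [0.55 0.54 1.93 0.   0.67 0.7 ]
dp [-0.01  0.01  0.17]
turn [ 0.01 -0.01  0.  ]
```

Call:
play_rows(rows=[{"dp": [0,0,0.1],"turn": [0,0,0],"fingers": 0.7},{"dp": [0,0,0.06],"turn": [0,0,0],"fingers": 0.7},{"dp": [0,0,0],"turn": [0,0,0],"fingers": 0.7},{"dp": [0,0,0],"turn": [0,0,0],"fingers": 0.7},{"dp": [0,0,0],"turn": [0,0,0],"fingers": 0.7}])

```text
clock: 16.33
eef_pos: [470.6, 290.2, 9.8]
tcp_rot: [3.141, -0.0, 1.416]
contact_force: [-1.0, 0.1, 5.8]
opening: 0.445
grasp_force: 36.6
```

```bash
python3 -c "
from h import *
plan([497.3,196.2,9.7],[np.pi,0,np.radians(81.1)])"
```

```text
pos [470.59 290.2    9.82] rot [ 3.14 -0.    1.42] clk 16.3333 op 0.44520734192500977 F [-0.98  0.07  5.8 ] q [0.55 0.55 1.93 0.   0.66 0.71]
dp [-2.22  1.02  0.  ]
turn [ 0. -0.  0.]
```

Call:
play_rows(rows=[{"dp": [0,0,0],"turn": [0,0,0],"fingers": 0.5},{"dp": [0,0,0],"turn": [0,0,0],"fingers": 0.4},{"dp": [0,0,0],"turn": [0,0,0],"fingers": 0.35},{"dp": [0,0,-0.4],"turn": [0,0,0],"fingers": 0.3},{"dp": [0,0,-0.6],"turn": [0,0,0],"fingers": 0.3}])

```text
clock: 16.75
eef_pos: [468.8, 289.1, 47.9]
tcp_rot: [-3.138, 0.003, 1.416]
contact_force: [0.6, -0.2, -0.7]
opening: 0.701
grasp_force: 0.0
```

Call:
play_rows(rows=[{"dp": [0,0,-0.8],"turn": [0,0,0],"fingers": 0.3},{"dp": [-0.7,0.3,-0.8],"turn": [0,0,0],"fingers": 0.3},{"dp": [-0.8,0.4,-0.6],"turn": [0,0,0],"fingers": 0.3},{"dp": [-0.7,0.32,-0.4],"turn": [0,0,0],"fingers": 0.3},{"dp": [0,0,0],"turn": [0,0,0],"fingers": 0.3}])

```text
clock: 17.17
eef_pos: [499.1, 196.5, 154.4]
tcp_rot: [3.137, -0.001, 1.414]
contact_force: [0.2, 0.6, 0.9]
opening: 0.698
grasp_force: 0.0
```

Call:
play_rows(rows=[{"dp": [0,0,0],"turn": [0,0,0],"fingers": 0.3},{"dp": [0,0,0],"turn": [0,0,0],"fingers": 0.3},{"dp": [0,0,0],"turn": [0,0,0],"fingers": 0.3},{"dp": [0,0,0],"turn": [0,0,0],"fingers": 0.3},{"dp": [0,0,0],"turn": [0,0,0],"fingers": 0.3}])

```text
clock: 17.58
eef_pos: [495.7, 200.3, 150.1]
tcp_rot: [-3.14, 0.001, 1.417]
contact_force: [0.6, 0.1, -0.1]
opening: 0.699
grasp_force: 0.0
```

```bash
python3 - <<'E'
from h import *
import cv2
f=r.grab_frame("wrist");cv2.imwrite("pics/wr3.png",f["pixels"][...,::-1])
m=cv2.inRange(f["pixels"],(0,0,0),(50,50,50))
n,l,st,ce=cv2.connectedComponentsWithStats(m)
for i in range(1,n):
    if st[i,4]>800:print(st[i],ce[i],w(f,*ce[i],31))
plan([497.3,196.2,9.7],[np.pi,0,np.radians(81.1)])
E
```

```text
[ 233   72   64   64 3128] [264.29 103.78] [469.7  290.16  31.  ]
[ 300  202   54   60 2551] [326.18 232.04] [496.33 197.52  31.  ]
[    0   299   640   181 52951] [322.97 422.81] [467.5   27.23  31.  ]
pos [495.8  200.22 150.24] rot [-3.14  0.    1.42] clk 17.6333 op 0.6987214439220948 F [-0.35  0.17 -0.15] q [0.38 0.31 1.9  0.   0.93 0.53]
dp [-0.09  0.06  3.51]
turn [-0.01  0.01  0.01]
```

View pics/wr3.png

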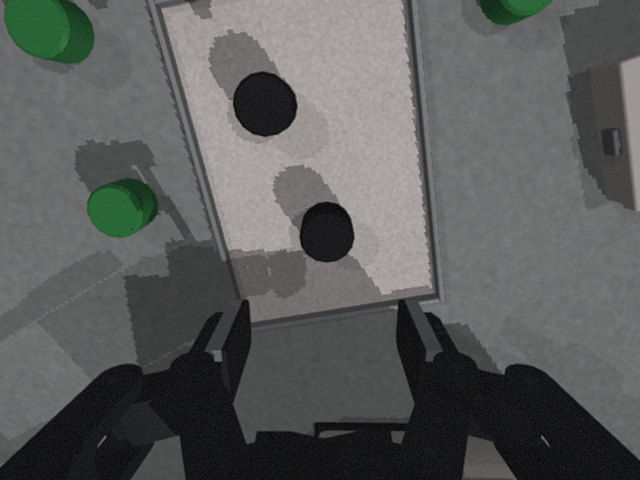

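Both mounts stand upright, at (264,104) and (326,232). Taking the nearer, heavier one.

Call:
play_rows(rows=[{"dp": [-0.08,0.04,0.7],"turn": [0,0,0],"fingers": 0.3},{"dp": [0,0,0.8],"turn": [0,0,0],"fingers": 0.3},{"dp": [0,0,0.7],"turn": [0,0,0],"fingers": 0.3},{"dp": [0,0,0.6],"turn": [0,0,0],"fingers": 0.3},{"dp": [0,0,0.4],"turn": [0,0,0],"fingers": 0.3}])

```text
clock: 18.05
eef_pos: [496.0, 196.2, 20.4]
tcp_rot: [-3.139, 0.001, 1.416]
contact_force: [0.1, 0.2, 0.8]
opening: 0.704
grasp_force: 0.0
```

Call:
play_rows(rows=[{"dp": [0,0,0.2],"turn": [0,0,0],"fingers": 0.3},{"dp": [0,0,0],"turn": [0,0,0],"fingers": 0.3},{"dp": [0,0,0],"turn": [0,0,0],"fingers": 0.3},{"dp": [0,0,0],"turn": [0,0,0],"fingers": 0.3},{"dp": [0,0,0],"turn": [0,0,0],"fingers": 0.3}])

```text
clock: 18.47
eef_pos: [498.3, 196.7, 16.2]
tcp_rot: [3.14, -0.001, 1.416]
contact_force: [-0.4, 0.4, 0.4]
opening: 0.694
grasp_force: 0.0
```

```bash
python3 -c "
from h import *
plan([496.9,196.9,9.7],[np.pi,0,np.radians(81.1)])"
```

```text
pos [498.33 196.66  16.16] rot [ 3.14 -0.    1.42] clk 18.4667 op 0.6941546136900844 F [-0.38  0.44  0.4 ] q [ 0.37  0.52  1.97 -0.    0.65  0.53]
dp [ 0.   -0.04  0.16]
turn [ 0.02 -0.01  0.  ]
```

Call:
play_rows(rows=[{"dp": [0,-0.04,0.15],"turn": [0,0,0],"fingers": 0.4},{"dp": [0,0,0],"turn": [0,0,0],"fingers": 0.5},{"dp": [0,0,0],"turn": [0,0,0],"fingers": 0.7},{"dp": [0,0,0],"turn": [0,0,0],"fingers": 0.7},{"dp": [0,0,0],"turn": [0,0,0],"fingers": 0.7}], force=45)

```text
clock: 18.88
eef_pos: [496.0, 196.6, 9.4]
tcp_rot: [3.141, -0.0, 1.416]
contact_force: [-1.1, -0.3, 5.5]
opening: 0.458
grasp_force: 45.7
```

Call:
play_rows(rows=[{"dp": [0,0,0],"turn": [0,0,0],"fingers": 0.7},{"dp": [0,0,-0.3],"turn": [0,0,0],"fingers": 0.7},{"dp": [0,0,-0.6],"turn": [0,0,0],"fingers": 0.7},{"dp": [0,0,-0.6],"turn": [0,0,0],"fingers": 0.7},{"dp": [0,0,-0.7],"turn": [0,0,0],"fingers": 0.7}])

```text
clock: 19.3
eef_pos: [494.8, 196.1, 97.6]
tcp_rot: [-3.14, 0.001, 1.416]
contact_force: [1.5, 0.6, -2.8]
opening: 0.455
grasp_force: 45.9
```

Call:
play_rows(rows=[{"dp": [0,0,-0.8],"turn": [0,0,0],"fingers": 0.7},{"dp": [0,0,-0.8],"turn": [0,0,0],"fingers": 0.7},{"dp": [0,0,-0.8],"turn": [0,0,0],"fingers": 0.7},{"dp": [0,0,-0.8],"turn": [0,0,0],"fingers": 0.7},{"dp": [0,0,-0.8],"turn": [0,0,0],"fingers": 0.7}])

```text
clock: 19.72
eef_pos: [495.1, 196.2, 259.1]
tcp_rot: [-3.141, 0.0, 1.416]
contact_force: [1.8, 0.1, -2.7]
opening: 0.45
grasp_force: 45.9
```

Call:
play_rows(rows=[{"dp": [0,0,-0.8],"turn": [0,0,0],"fingers": 0.7},{"dp": [0,0,-0.8],"turn": [0,0,0],"fingers": 0.7},{"dp": [0,0,-0.8],"turn": [0,0,0],"fingers": 0.7},{"dp": [0,0,-0.4],"turn": [0,0,0],"fingers": 0.7},{"dp": [0,0,0],"turn": [0,0,0],"fingers": 0.7}])

```text
clock: 20.13
eef_pos: [496.9, 196.9, 373.7]
tcp_rot: [3.136, -0.003, 1.416]
contact_force: [0.9, 0.9, -2.6]
opening: 0.456
grasp_force: 46.0
```

```bash
python3 -c "
from h import *
plan([530.4,-170,370],[np.pi,0,np.radians(81.1)])"
```

```text
pos [496.93 196.93 373.68] rot [ 3.14 -0.    1.42] clk 20.1333 op 0.4555463432535699 F [ 0.92  0.89 -2.64] q [0.37 0.1  1.65 0.   1.39 0.53]
dp [-8.93  2.24  0.07]
turn [ 0.05 -0.03  0.  ]
```

Call:
play_rows(rows=[{"dp": [-0.5,0.12,0],"turn": [0,0,0],"fingers": 0.7},{"dp": [-0.7,0.18,0],"turn": [0,0,0],"fingers": 0.7},{"dp": [-0.8,0.2,0],"turn": [0,0,0],"fingers": 0.7},{"dp": [-0.8,0.2,0],"turn": [0,0,0],"fingers": 0.7},{"dp": [-0.8,0.2,0],"turn": [0,0,0],"fingers": 0.7}])

```text
clock: 20.55
eef_pos: [508.0, 47.3, 367.6]
tcp_rot: [-3.139, 0.001, 1.416]
contact_force: [0.9, 0.2, -2.4]
opening: 0.456
grasp_force: 46.1
```

Call:
play_rows(rows=[{"dp": [-0.8,0.2,0],"turn": [0,0,0],"fingers": 0.7},{"dp": [-0.8,0.2,0],"turn": [0,0,0],"fingers": 0.7},{"dp": [-0.8,0.2,0],"turn": [0,0,0],"fingers": 0.7},{"dp": [-0.8,0.2,0],"turn": [0,0,0],"fingers": 0.7},{"dp": [-0.8,0.2,0],"turn": [0,0,0],"fingers": 0.7}])

```text
clock: 20.97
eef_pos: [522.8, -117.0, 367.5]
tcp_rot: [-3.139, -0.0, 1.416]
contact_force: [1.0, -0.0, -2.6]
opening: 0.455
grasp_force: 46.1
```

Call:
play_rows(rows=[{"dp": [-0.7,0.18,0],"turn": [0,0,0],"fingers": 0.7},{"dp": [-0.4,0.12,0],"turn": [0,0,0],"fingers": 0.7},{"dp": [-0.2,0.05,0],"turn": [0,0,0],"fingers": 0.7},{"dp": [0,0,0],"turn": [0,0,0],"fingers": 0.7},{"dp": [0,0,0],"turn": [0,0,0],"fingers": 0.7}])

```text
clock: 21.38
eef_pos: [529.2, -168.5, 368.1]
tcp_rot: [-3.14, -0.001, 1.415]
contact_force: [0.5, -0.0, -2.2]
opening: 0.448
grasp_force: 46.1
```

```bash
python3 - <<'E'
from h import *
import cv2
s=r.sense()['eef_pos'];f=r.grab_frame("wrist");cv2.imwrite("pics/wr4.png",f["pixels"][...,::-1])
print("open",px(f,[530.4,-170,215]),"tcp",px(f,s))
plan([530.4,-170,239],[np.pi,0,np.radians(81.1)])
E
```

```text
open [326.5  218.14] tcp [325.11 309.81]
pos [ 529.36 -168.08  368.4 ] rot [-3.14 -0.    1.42] clk 21.4333 op 0.4532911701349135 F [ 0.7   0.22 -2.31] q [-0.31  0.14  1.61  0.    1.39 -0.16]
dp [-0.05  0.04  3.23]
turn [-0.01 -0.01  0.  ]
```

View pics/wr4.png

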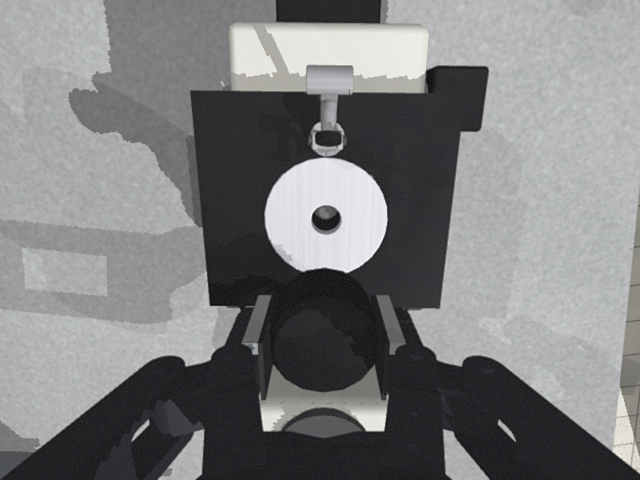

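The clip is fully back at the top, the opening is at (326,218), exactly as projected, and the mount is held upright. Descending.

Call:
play_rows(rows=[{"dp": [-0.05,0.04,0.4],"turn": [0,0,0],"fingers": 0.7},{"dp": [0,0,0.7],"turn": [0,0,0],"fingers": 0.7},{"dp": [0,0,0.7],"turn": [0,0,0],"fingers": 0.7},{"dp": [0,0,0.6],"turn": [0,0,0],"fingers": 0.7},{"dp": [0,0,0.4],"turn": [0,0,0],"fingers": 0.7}])

```text
clock: 21.85
eef_pos: [529.9, -169.3, 254.5]
tcp_rot: [-3.139, -0.001, 1.417]
contact_force: [-0.5, 0.2, -1.7]
opening: 0.451
grasp_force: 46.0
```

Call:
play_rows(rows=[{"dp": [0,0,0.2],"turn": [0,0,0],"fingers": 0.7},{"dp": [0,0,0.1],"turn": [0,0,0],"fingers": 0.7},{"dp": [0,0,0],"turn": [0,0,0],"fingers": 0.7},{"dp": [0,0,0],"turn": [0,0,0],"fingers": 0.7},{"dp": [0,0,0],"turn": [0,0,0],"fingers": 0.7}])

```text
clock: 22.27
eef_pos: [531.8, -171.4, 246.3]
tcp_rot: [3.139, 0.0, 1.416]
contact_force: [-0.1, 0.0, -2.3]
opening: 0.452
grasp_force: 46.0
```

Call:
play_rows(rows=[{"dp": [0,0,0],"turn": [0,0,0],"fingers": 0.7},{"dp": [0,0,0],"turn": [0,0,0],"fingers": 0.7},{"dp": [0,0,0],"turn": [0,0,0],"fingers": 0.7},{"dp": [0,0,0],"turn": [0,0,0],"fingers": 0.7},{"dp": [0,0,0],"turn": [0,0,0],"fingers": 0.7}])

```text
clock: 22.68
eef_pos: [531.1, -171.4, 245.1]
tcp_rot: [3.141, 0.0, 1.416]
contact_force: [-0.1, 0.3, -2.7]
opening: 0.45
grasp_force: 46.0
```

```bash
python3 - <<'E'
from h import *
plan([530.4,-170,238.5],[np.pi,0,np.radians(81.1)])
f=r.grab_frame("wrist");s=r.sense()['eef_pos'];c=s+[0,0,26.5]
print("top disc predicted",px(f,c),[px(f,c+17.5*np.array(d)) for d in([.155,.988,0],[-.155,-.988,0],[.988,-.155,0],[-.988,.155,0])])
E
```

```text
pos [ 531.08 -171.42  245.1 ] rot [3.14 0.   1.42] clk 22.6833 op 0.45013944822632235 F [-0.07  0.25 -2.75] q [-0.31  0.24  1.76  0.    1.14 -0.16]
dp [ 0.03 -0.02  0.17]
turn [0. 0. 0.]
top disc predicted [325.35 346.13] [array([325.45, 302.18]), array([325.26, 386.7 ]), array([374.33, 346.17]), array([276.39, 346.09])]
```

Call:
play_rows(rows=[{"dp": [0.03,-0.02,0.1],"turn": [0,0,0],"fingers": 0.7},{"dp": [0,0,0.06],"turn": [0,0,0],"fingers": 0.7},{"dp": [0,0,0],"turn": [0,0,0],"fingers": 0.7},{"dp": [0,0,0],"turn": [0,0,0],"fingers": 0.7},{"dp": [0,0,0],"turn": [0,0,0],"fingers": 0.7}])

```text
clock: 23.15
eef_pos: [530.5, -170.0, 238.5]
tcp_rot: [-3.141, -0.0, 1.416]
contact_force: [-1.2, 0.5, -2.3]
opening: 0.451
grasp_force: 46.1
```

Call:
play_rows(rows=[{"dp": [0,0,0],"turn": [0,0,0],"fingers": 0.7},{"dp": [0,0,0],"turn": [0,0,0],"fingers": 0.7},{"dp": [0,0,0],"turn": [0,0,0],"fingers": 0.7},{"dp": [0,0,0],"turn": [0,0,0],"fingers": 0.7},{"dp": [0,0,0],"turn": [0,0,0],"fingers": 0.7}])

```text
clock: 23.57
eef_pos: [530.5, -170.1, 238.6]
tcp_rot: [3.141, 0.0, 1.416]
contact_force: [0.3, 0.2, -1.4]
opening: 0.452
grasp_force: 46.1
```

```bash
python3 - <<'E'
from h import *
import cv2
plan([530.4,-170,238.5],[np.pi,0,np.radians(81.1)])
f=r.grab_frame("scene");a=f["pixels"][...,::-1]
cv2.imwrite("pics/fin.png",np.hstack([cv2.resize(a[150:300,190:320],(400,460)),cv2.resize(a[230:380,320:510],(400,316)).copy() if 0 else cv2.resize(a[230:380,340:470],(400,460))]))
E
```

```text
pos [ 530.47 -170.08  238.64] rot [3.14 0.   1.42] clk 23.5667 op 0.45155802017462926 F [ 0.27  0.16 -1.44] q [-0.31  0.24  1.77 -0.    1.13 -0.16]
dp [ 0. -0.  0.]
turn [0. 0. 0.]
```

View pics/fin.png

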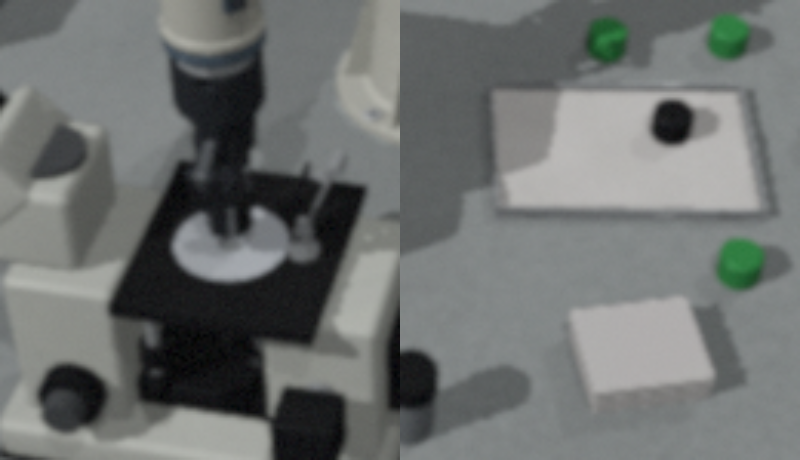

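The left crop shows the mount held over the insert (about 230,230) with the clip swung back. The right crop shows the lighter mount upright in the tray (672,122) and the rest undisturbed.

```bash
python3 -c "
from rig import r
print(r.sign_off())"
```

```text
the job is handed in; nothing more can be done
None
```

The job is handed in at about 24 s of the 72 s allowed: the clip is back at its stop, the heavier mount (about 2.2 N against 1.0 N) is held upright and centred about 20 mm above the stage opening, and the lighter one stands upright in the tray.

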